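# Open the mould clamp to its end stop

### The arm

A 7-joint arm with a two-finger parallel gripper is mounted at the origin on the work surface. World frame = base frame: x ahead of the robot, y to its left, z up, the work surface at z = 0. Lengths are in m, angles in rad, forces in N, time in s.
With the tool pointing down it reaches from about 0.4 to 0.85 m from the base axis. Payload 10.4 kg.
Tool frame: the origin (TCP) lies midway between the tips of the shut fingers; the grasp point (between the pads) lies 19 mm behind it; z points along the fingers, y is the line along which they close (so a half turn about z gives the same grasp; the last joint's range is limited). The gripper opens to 87 mm and grips with 3 to 60 N. Pads are 19 mm wide; open, the fingers measure 117 mm over their backs; the gripper's body (75 mm by 190 mm) begins 51 mm behind the grasp point.
Start: joints at [-1.234, 0.332, -0.065, 1.46, 0.022, 1.35, -0.088], TCP at [0.22, 0.585, 0.223] pointing down, gripper open.
Joint ranges: [-2.6, 2.6], [-0.5, 2.12], [-1.47, 1.34], [0.16, 2.42], [-1.27, 4.41], [0.06, 2.06], [-2.6, 2.6]. Speed limits (rad/s): [2.22, 2.22, 2.79, 2.79, 3.14, 3.14, 3.14].

### API

Orientations are given as a unit quaternion [x, y, z, w].
In Python, from bench import sensors, eyes, order gives the robot as it stands.
- The arm moves only by the tool arm_command, never from a script. Its argument "steps" is a list of rows, each an object with "rot": the turn, a rotation vector about the world's x, y, z in degrees, a list of three; "slide": the shift along the world's x, y, z in m, a list of three; "grip": the opening, from 0 (shut) to 1 (fully open). A call has exactly 8 rows; each row shifts and turns the commanded pose from where the row before left it; what a row does not reach is not made up. A row lasts 1/8 s, in which the tool goes at most 62.5 mm and 10.7 degrees, less where a joint would pass 70% of its speed; a pose out of reach is approached as far as the arm can. A call with a gripper value outside its range is refused whole. The fingers move at their own pace and stop on an object; "newtons" is the grip in N (left out, the last holds). Time passes only in rows, so rows that do not move let the fingers close, or fill a call up. It gives the time, the measured TCP pose, the force, the opening and the grip force at its end, in the units of the state.
- sensors.read_state(): the state, without advancing time (a new reading comes with each control period).
- eyes.camera(name): name is "scene" or "top"; returns a dict with "pixels" (400x640x3 uint8, red, green, blue), "intrinsics" (3x3 intrinsics, pixels), "pose" (4x4, takes a point from camera to world coordinates). Camera axes: x right, y down, z forward; pixel columns grow to the right and rows downward; lengths in m; the calibration is good to about 2 mm. A picture is of the moment at which its call begins. There is no depth.
- order.close_job(): hands the job in; it is judged then, once.
Trained networks look in a picture, given as the dict that the camera call returned (one of the last four; its "shot" number tells which), for a name from the list of things; names that differ only in an ending like _2 or _b are one class to them, and where a whole thing is asked for, a point or a joint stands for the part that bears it (a point fixed in the world has none). Each returns a list of dicts, best first, with "conf" (0 to 1); they miss things now and then, are a little off and sometimes report something else, mostly with a low value. They report only what shows in the picture. A call takes as long as a camera call. They do not tell look-alikes from the thing itself.
- eyes.look_for(name, picture): "bbox" ([left, top, right, bottom] in pixels, round what is visible of it).
The state is a dict: "time": time; "joint_positions": joint angles; "joint_vel": joint speeds; "joint_torque": joint torques, N m; "ee_pos": TCP position; "eef_rot": TCP orientation; "ft_force": force on the tool from outside, world axes, zero at the start; "torque": the same for the moment, N m; "width": finger opening in m; "grip_force": force on a finger pad.
Only numpy, scipy, OpenCV 4.12 (cv2) and the standard library are available. Lean on these libraries where they do the work, as an engineer would, in place of code of your own. Each camera call takes 0.05 s, during which the arm holds its last target. There are 200 camera calls.

### The job

The screw of the bench clamp has been slackened; now open the clamp so that the plaster mould can be taken apart: with your fingertips press the orange thumb button on the sliding jaw and, keeping it down the whole way, push the jaw away from the mould until it is fully against the end stop, without slamming it, then let the button come up. Leave the mould standing where it is and do not disturb the other things.

Things in the scene. Friction and masses are not known exactly. Their poses are not given: they have to be found in the camera images.
- clamp: bench clamp, fixed to the table: plywood board 200 x 420 x 18 mm with a steel bar (30 mm wide, top 45 mm above the table) along its middle. Origin: centre of the board's underside. y runs along the bar the way the jaw opens, x level across it. Fixed plate at y -177 to -160 mm (90 mm wide, top 130 mm); its screw and cross handle reach y -265 mm, 100 mm high. End stop beyond y +175 mm
- jaw (a joint): green sliding jaw: position along the clamp's +y, m; 0 = at the mould, 0.150 = against the end stop (hard limit); starts part way, stays where left. Button up: a spring pawl in the rack under the bar holds it (at most 6 mm play). Button down: slides with about 2 N plus 6 N per m/s. Push by dragging on the button or bearing on the inside of the rear lip. Wood-faced plate next to the mould: 90 mm wide, top 130 mm above the table
- thumb_button (a joint): travel of the orange thumb button, m: 0 = up (jaw locked), 0.006 = fully down; positive = pressed down. The lock lets go about 3.5 mm down; it starts to move at about 2 N and is fully down at about 6 N; it springs back up when released
- button_top (a point): centre of the button's flat top, 34 mm (x) by 42 mm (y), 110 mm above the table when up; moves with jaw and button. It lies in a bay 50 mm long in y, open at both x sides, between the jaw plate and the rear lip: their inside faces are 25 mm away along -y and +y, tops 20 and 12 mm higher. In the clamp's frame it is at y -10 mm for jaw = 0, +140 mm for jaw = 0.150
- jaw_lip (a point): middle of the top edge of the jaw's upright rear lip (44 mm wide, 10 mm thick), 122 mm above the table, 30 mm from the button centre along the clamp's +y
- stop_face (a point): centre of the dark steel end stop's face, towards the jaw, 60 mm above the table; the stop is 46 mm wide and 18 mm thick, top 85 mm, its bolt 91 mm high
- mould_a: outer half of a white plaster casting mould, 100 x 49 x 95 mm block, loose, standing on the clamp's runners next to the fixed plate; origin centre of underside, 48 mm above the table; its top is 143 mm above the table
- mould_b: inner half of the same mould, the same size, loose, standing against the first half, on the sliding jaw's side; origin centre of underside
- modelling_tool: wooden modelling tool, 140 x 17 x 9 mm, loose, lying on the clamp's board beside the bar at the -x side; origin at the middle of its handle's underside
- slip_cup: small white plastic cup, 44 mm across, 45 mm high, loose, on the clamp's board at the +x side; origin centre of underside
- white_bowl: white bowl, 130 mm across, 60 mm high, loose on the table at the right; origin centre of underside
- tea_bowl: blue tea bowl, 96 mm across, 65 mm high, loose on the table at the right; origin centre of underside
- jug: cream jug with a handle, 92 mm across, 125 mm high, loose on the table at the left; origin centre of underside
- brush_jar: white jar of brushes, 76 mm across, 220 mm high with the brushes, loose on the table at the left; origin centre of underside
There are look-alikes about, which are no part of the job. What is shaped like the mould_a but yellow is not meant.

How it is judged:
By the outcome, as a careful person would: the job done as asked, in the order asked, and still so for the second after the job is handed in, with the robot touching nothing.
It also fails if it takes over 40 s, if anything falls off the work surface, if the arm or the gripper's body presses on something with over 40 N, if the wrist force passes 120 N, or if a joint passes its speed limit or range.

## Working session

There is one attempt and no reset: what is moved stays moved. The work goes in short steps, Python scripts to look and compute and a tool call to move; the robot and the scene stay as the last step left them, time stands still between calls to the robot, and variables do not carry over. Pictures are saved under pics/ and viewed, at most 10 in all, crops included, and the job is handed in when it is done.

Besides the shell and the picture viewer there is one more tool, called after "Request:" as name(argument=value, ...) on one line, values as JSON. arm_command: Moves the arm, as the interface text tells. Its arguments: {"type":"object","properties":{"steps":{"type":"array","items":{"type":"object","properties":{"rot":{"type":"array","items":{"type":"number"}},"slide":{"type":"array","items":{"type":"number"}},"grip":{"type":"number"}}}},"newtons":{"type":"number"}},"required":["steps"]}

```bash
mkdir -p pics; ls
python3 - <<'E'
from bench import sensors, eyes, order
import cv2, numpy as np
s=sensors.read_state();print(s)
for n in ("scene","top"):
    p=eyes.camera(n);cv2.imwrite(f"pics/{n}1.png",p["pixels"][:,:,::-1]);print(n,p["intrinsics"].tolist(),np.round(p["pose"],4).tolist())
    for k in ("thumb_button","jaw_lip","clamp","mould_a","jaw"):
        print(k,[(d["conf"],np.round(d["bbox"]).tolist()) for d in eyes.look_for(k,p)])
E
```

```text
pics
{'time': 0.0, 'joint_positions': array([-1.23362366,  0.33287264, -0.06471229,  1.4609371 ,  0.02156438,
        1.34989515, -0.08848951]), 'joint_vel': array([-6.84607983e-05, -4.89171629e-04, -3.87257448e-04, -1.43283367e-03,
       -5.91726041e-05, -1.59595084e-03,  1.41765832e-03]), 'joint_torque': array([-7.39267543e-04, -6.23247027e+01,  2.45033449e-02, -3.89901423e+01,
       -6.12769020e-02,  3.96977237e-02,  1.18415255e-04]), 'ee_pos': array([0.21988956, 0.58462894, 0.22175549]), 'eef_rot': array([ 1.78900393e-01,  9.83866935e-01, -7.00156767e-04, -1.13656012e-04]), 'ft_force': array([ 0.49426261, -0.18630497, -0.39537966]), 'torque': array([-0.01703348, -0.00721586,  0.03490116]), 'grip_force': 0.0, 'width': 0.08689923565421433}
scene [[408.87875675989505, 0.0, 310.7870904561161], [0.0, 408.87875675989505, 194.17309995622156], [0.0, 0.0, 1.0]] [[0.4176, 0.616, -0.6679, 1.4608], [0.9084, -0.299, 0.2922, -0.4072], [-0.0197, -0.7287, -0.6845, 1.0544], [0.0, 0.0, 0.0, 1.0]]
thumb_button []
jaw_lip [(0.58, [297.0, 194.0, 324.0, 231.0])]
clamp [(0.88, [220.0, 193.0, 366.0, 251.0])]
mould_a [(0.93, [351.0, 151.0, 376.0, 180.0]), (0.65, [250.0, 191.0, 269.0, 232.0]), (0.6, [263.0, 192.0, 285.0, 233.0])]
jaw [(0.68, [294.0, 192.0, 321.0, 226.0]), (0.66, [264.0, 229.0, 278.0, 244.0])]
top [[503.0693915986979, 0.0, 319.3661559276344], [0.0, 503.0693915986979, 200.46675362981836], [0.0, 0.0, 1.0]] [[-0.0125, -0.9982, 0.0582, 0.4543], [-0.9998, 0.0115, -0.0178, 0.0099], [0.0171, -0.0584, -0.9981, 1.6198], [0.0, 0.0, 0.0, 1.0]]
thumb_button [(0.6, [317.0, 182.0, 331.0, 194.0]), (0.54, [347.0, 184.0, 377.0, 219.0])]
jaw_lip [(0.58, [311.0, 176.0, 344.0, 205.0])]
clamp [(0.87, [261.0, 140.0, 420.0, 249.0])]
mould_a [(0.82, [366.0, 190.0, 390.0, 227.0]), (0.66, [348.0, 184.0, 378.0, 220.0]), (0.58, [206.0, 227.0, 237.0, 264.0])]
jaw [(0.72, [310.0, 176.0, 341.0, 207.0]), (0.27, [458.0, 233.0, 488.0, 264.0])]
```

Run:
```python
import cv2
a=cv2.imread("pics/top1.png")[130:280,200:500];cv2.imwrite("pics/c1.png",cv2.resize(a,(780,390),interpolation=cv2.INTER_CUBIC))
```

```text
(no output)
```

View pics/scene1.png

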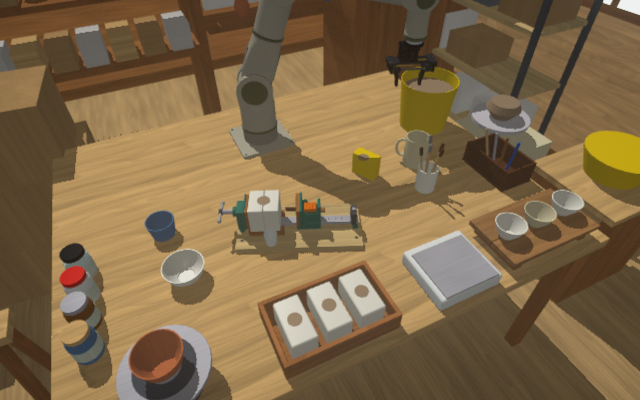

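View pics/c1.png

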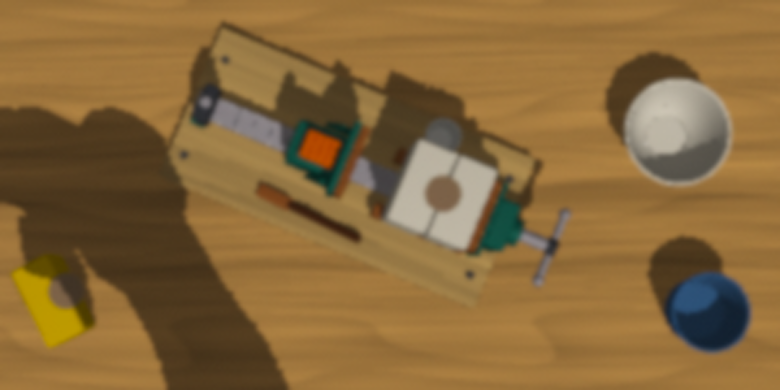

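Top crop: the orange button is at crop (320,149), i.e. top px (323,187), and at scene px (310,207). The end stop bolt is at crop (207,102), the mould at (443,193), and the cross handle at (552,246).

Possible confusions: yellow mould look-alike at top px (220,245), boxed white moulds at scene (330,310), and a false "button" detection on the mould at top px (362,202). The only orange square is at (323,187), inside the green jaw, and the crop confirms it.

```bash
cat > h.py <<'E'
from bench import sensors, eyes, order
import cv2, numpy as np
def ray(p,u,v,z):
    K=np.array(p["intrinsics"]);T=np.array(p["pose"])
    d=T[:3,:3]@np.linalg.inv(K)@[u,v,1];o=T[:3,3]
    return (o+d*(z-o[2])/d[2])
def orange(p,box):
    l,t,r,b=box
    h=cv2.cvtColor(p["pixels"],cv2.COLOR_RGB2HSV)[t:b,l:r]
    m=cv2.inRange(h,(4,200,110),(16,255,255))
    m=cv2.morphologyEx(m,cv2.MORPH_OPEN,np.ones((3,3)))
    n,_,st,c=cv2.connectedComponentsWithStats(m)
    i=1+np.argmax(st[1:,4]);return c[i]+[l,t],st[i]
E
python3 - <<'E'
from h import *
t=eyes.camera("top");s=eyes.camera("scene")
for p,b in((t,(305,170,350,205)),(s,(295,195,330,225))):
    c,st=orange(p,b);print(c,st,ray(p,*c,.110))
f=lambda x,y,z:ray(t,200+x/2.6-.3,130+y/2.6-.3,z)[:2]
B=f(320,149,.11);S=f(207,102,.091);H=f(552,246,.1)
print(B,S,H,np.linalg.norm(S-B))
C=np.array([f(*c,.018) for c in((223,23),(541,162),(475,303),(168,175))]);print(C,C.mean(0))
for d in(S-B,S-H,C[0]-C[1],C[3]-C[2]):print(np.degrees(np.arctan2(d[1],d[0])))
a=np.arctan2(*(S-H)[::-1]);y=np.array([np.cos(a),np.sin(a)]);print("btn y",(B-C.mean(0))@y,(S-C.mean(0))@y)
E
```

```text
[322.64748201 186.76258993] [ 11  11  14  13 139] [ 0.58366432 -0.02733699  0.11      ]
[309.22077922 205.87012987] [ 9  8 12  7 77] [ 0.58792659 -0.0320772   0.11      ]
[ 0.58291944 -0.02771735] [0.64134518 0.10374691] [ 0.46746134 -0.29672478] 0.14386249874090384
[[ 0.7481074   0.08772937]
 [ 0.5716768  -0.30208836]
 [ 0.39971232 -0.2171733 ]
 [ 0.56086093  0.15665198]] [ 0.57008936 -0.06872008]
66.03853532667027
66.52963077797283
65.64860204611392
66.68009054454508
btn y 0.04272030934002634 0.18657752361012298
```

Request:
arm_command(steps=[{"slide": [0, 0, 0.05], "rot": [0, 0, 0], "grip": 0}, {"slide": [0, 0, 0.05], "rot": [0, 0, 0], "grip": 0}, {"slide": [0.02, -0.035, 0], "rot": [0, 0, -5], "grip": 0}, {"slide": [0.023, -0.039, 0], "rot": [0, 0, -6], "grip": 0}, {"slide": [0.023, -0.039, 0], "rot": [0, 0, -6], "grip": 0}, {"slide": [0.023, -0.039, 0], "rot": [0, 0, -6], "grip": 0}, {"slide": [0.023, -0.039, 0], "rot": [0, 0, -6], "grip": 0}, {"slide": [0.023, -0.039, 0], "rot": [0, 0, -6], "grip": 0}], newtons=20)

```text
time: 1.7
ee_pos: [0.3557, 0.3536, 0.3228]
eef_rot: [0.468, 0.884, 0.0, -0.0]
ft_force: [-0.1, 0.8, 1.2]
width: 0.0149
grip_force: 0.0
```

Request:
arm_command(steps=[{"slide": [0.023, -0.039, 0], "rot": [0, 0, -6], "grip": 0}, {"slide": [0.023, -0.039, 0], "rot": [0, 0, -6], "grip": 0}, {"slide": [0.023, -0.039, 0], "rot": [0, 0, -6], "grip": 0}, {"slide": [0.023, -0.039, 0], "rot": [0, 0, -6], "grip": 0}, {"slide": [0.023, -0.039, 0], "rot": [0, 0, -6], "grip": 0}, {"slide": [0.023, -0.039, 0], "rot": [0, 0, -6], "grip": 0}, {"slide": [0.023, -0.039, 0], "rot": [0, 0, -6], "grip": 0}, {"slide": [0.023, -0.039, 0], "rot": [0, 0, -6], "grip": 0}])

```text
time: 2.7
ee_pos: [0.5396, 0.0417, 0.3228]
eef_rot: [0.787, 0.617, 0.0, 0.0]
ft_force: [0.2, 0.4, 0.0]
width: 0.0004
grip_force: 0.0
```

```bash
cat >> h.py <<'E'
from scipy.spatial.transform import Rotation as R
def st():
    s=sensors.read_state();X=R.from_quat(s["eef_rot"]).as_matrix()
    print(s["time"],np.round(s["ee_pos"],4),"xang",np.degrees(np.arctan2(X[1,0],X[0,0])).round(2),"z",X[:,2].round(4),"F",np.round(s["ft_force"],1),s["width"])
E
python3 -c "
from h import *
st()"
```

```text
2.7 [0.5396 0.0417 0.3228] xang 76.2 z [ 6.e-04  4.e-04 -1.e+00] F [0.2 0.4 0. ] 0.0004188499276977146
```

Request:
arm_command(steps=[{"slide": [0.016, -0.02, 0], "rot": [0, 0, -5], "grip": 0}, {"slide": [0.016, -0.02, 0], "rot": [0, 0, -5], "grip": 0}, {"slide": [0.016, -0.021, 0], "rot": [0, 0, 0], "grip": 0}, {"slide": [0, 0, -0.04], "rot": [0, 0, 0], "grip": 0}, {"slide": [0, 0, -0.05], "rot": [0, 0, 0], "grip": 0}, {"slide": [0, 0, -0.05], "rot": [0, 0, 0], "grip": 0}, {"slide": [0, 0, -0.03], "rot": [0, 0, 0], "grip": 0}, {"slide": [0, 0, 0], "rot": [0, 0, 0], "grip": 0}])

```text
time: 3.7
ee_pos: [0.5856, -0.0179, 0.1507]
eef_rot: [0.837, 0.548, -0.002, -0.001]
ft_force: [0.8, -0.2, 0.7]
width: 0.0007
grip_force: 0.0
```

Run:
```python
from h import *
st()
t=eyes.camera("top");s=eyes.camera("scene")
T=sensors.read_state()["ee_pos"]
def px(p,X):
    M=np.linalg.inv(p["pose"]);q=M[:3,:3]@X+M[:3,3];u=np.array(p["intrinsics"])@(q/q[2]);return u[:2]
print(px(s,T),px(t,T),px(s,np.array([.584,-.028,.11])))
a=s["pixels"][150:250,250:370,::-1];b=t["pixels"][150:250,260:380,::-1]
cv2.imwrite("pics/c2.png",cv2.resize(np.hstack([a,b]),None,fx=3.3,fy=3.3,interpolation=cv2.INTER_CUBIC))
```

```text
3.7 [ 0.5856 -0.0179  0.1507] xang 66.39 z [-3.9e-03 -6.0e-04 -1.0e+00] F [ 0.8 -0.2  0.7] 0.0006694480927199413
[312.85452969 194.78926213] [319.80355393 184.1622236 ] [309.853651   204.72913006]
```

View pics/c2.png

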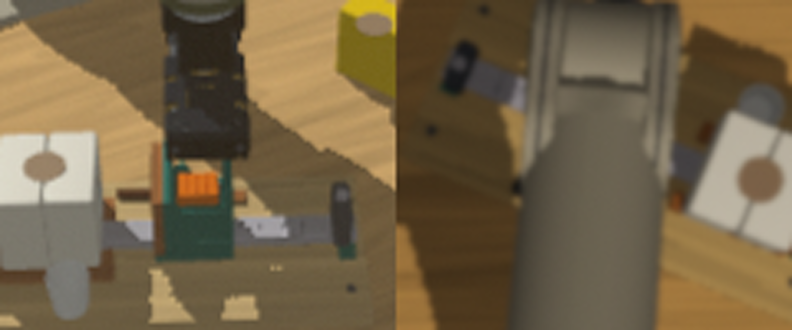

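Left: the fingers hang right over the orange button (crop (198,188)), with the TCP at about crop (207,148), slightly toward the lip as planned. Descending.

Request:
arm_command(steps=[{"slide": [0.002, -0.001, -0.01], "rot": [0, 0, 0], "grip": 0}, {"slide": [0, 0, -0.01], "rot": [0, 0, 0], "grip": 0}, {"slide": [0, 0, -0.006], "rot": [0, 0, 0], "grip": 0}, {"slide": [0, 0, -0.005], "rot": [0, 0, 0], "grip": 0}, {"slide": [0, 0, -0.004], "rot": [0, 0, 0], "grip": 0}, {"slide": [0, 0, -0.003], "rot": [0, 0, 0], "grip": 0}, {"slide": [0, 0, 0], "rot": [0, 0, 0], "grip": 0}, {"slide": [0, 0, 0], "rot": [0, 0, 0], "grip": 0}])

```text
time: 4.8
ee_pos: [0.5892, -0.019, 0.1148]
eef_rot: [0.837, 0.547, 0.0, 0.0]
ft_force: [0.2, 0.1, -0.3]
width: 0.0005
grip_force: 0.0
```

Request:
arm_command(steps=[{"slide": [0, 0, -0.003], "rot": [0, 0, 0], "grip": 0}, {"slide": [0, 0, -0.002], "rot": [0, 0, 0], "grip": 0}, {"slide": [0, 0, -0.002], "rot": [0, 0, 0], "grip": 0}, {"slide": [0, 0, -0.002], "rot": [0, 0, 0], "grip": 0}, {"slide": [0, 0, -0.001], "rot": [0, 0, 0], "grip": 0}, {"slide": [0, 0, -0.001], "rot": [0, 0, 0], "grip": 0}, {"slide": [0, 0, 0], "rot": [0, 0, 0], "grip": 0}, {"slide": [0, 0, 0], "rot": [0, 0, 0], "grip": 0}])

```text
time: 5.8
ee_pos: [0.5891, -0.019, 0.1044]
eef_rot: [0.837, 0.547, 0.0, -0.0]
ft_force: [-5.4, 1.3, 10.2]
width: 0.0006
grip_force: 5.7
```

Request:
arm_command(steps=[{"slide": [0, 0, -0.0005], "rot": [0, 0, 0], "grip": 0}, {"slide": [0.0008, 0.0018, 0], "rot": [0, 0, 0], "grip": 0}, {"slide": [0.0012, 0.0027, 0], "rot": [0, 0, 0], "grip": 0}, {"slide": [0.0016, 0.0037, 0], "rot": [0, 0, 0], "grip": 0}, {"slide": [0.002, 0.0046, 0], "rot": [0, 0, 0], "grip": 0}, {"slide": [0.002, 0.0046, 0], "rot": [0, 0, 0], "grip": 0}, {"slide": [0.002, 0.0046, 0], "rot": [0, 0, 0], "grip": 0}, {"slide": [0.002, 0.0046, 0], "rot": [0, 0, 0], "grip": 0}])

```text
time: 6.8
ee_pos: [0.6008, 0.0078, 0.1043]
eef_rot: [0.837, 0.547, 0.0, -0.0]
ft_force: [-6.3, 0.3, 16.2]
width: 0.0008
grip_force: 7.6
```

Run:
```python
from h import *
st()
s=eyes.camera("scene")
a=s["pixels"][150:250,250:370,::-1]
cv2.imwrite("pics/c3.png",cv2.resize(a,None,fx=5,fy=5,interpolation=cv2.INTER_CUBIC))
```

```text
6.8 [0.6008 0.0078 0.1043] xang 66.38 z [ 5.e-04  7.e-04 -1.e+00] F [-6.3  0.3 16.2] 0.00076948637695208
```

View pics/c3.png

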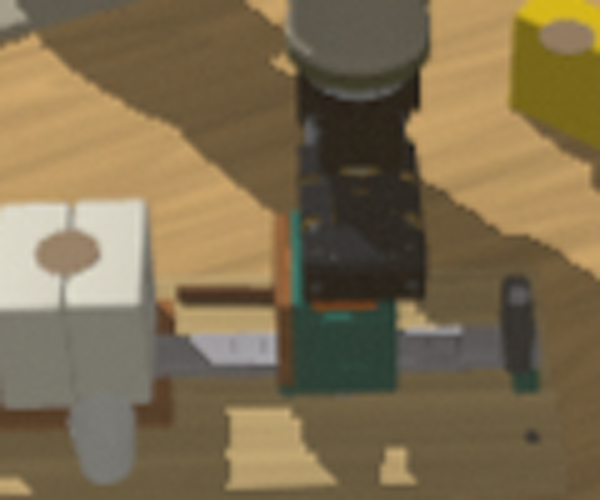

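The jaw is moving with the hand: the green jaw's right edge is at crop (396,350) and the stop at (505,330). The mould is still and the button is hidden under the tips. Continuing.

Request:
arm_command(steps=[{"slide": [0.002, 0.0046, 0], "rot": [0, 0, 0], "grip": 0}, {"slide": [0.002, 0.0046, 0], "rot": [0, 0, 0], "grip": 0}, {"slide": [0.002, 0.0046, 0], "rot": [0, 0, 0], "grip": 0}, {"slide": [0.002, 0.0046, 0], "rot": [0, 0, 0], "grip": 0}, {"slide": [0.002, 0.0046, 0], "rot": [0, 0, 0], "grip": 0}, {"slide": [0.002, 0.0046, 0], "rot": [0, 0, 0], "grip": 0}, {"slide": [0.002, 0.0046, 0], "rot": [0, 0, 0], "grip": 0}, {"slide": [0.002, 0.0046, 0], "rot": [0, 0, 0], "grip": 0}])

```text
time: 7.85
ee_pos: [0.6169, 0.0447, 0.1044]
eef_rot: [0.837, 0.547, 0.0, -0.0]
ft_force: [-6.0, 0.5, 14.5]
width: 0.0006
grip_force: 7.3
```

Request:
arm_command(steps=[{"slide": [0.0016, 0.0037, 0], "rot": [0, 0, 0], "grip": 0}, {"slide": [0.0016, 0.0037, 0], "rot": [0, 0, 0], "grip": 0}, {"slide": [0.0012, 0.0027, 0], "rot": [0, 0, 0], "grip": 0}, {"slide": [0.0012, 0.0027, 0], "rot": [0, 0, 0], "grip": 0}, {"slide": [0.0008, 0.0018, 0], "rot": [0, 0, 0], "grip": 0}, {"slide": [0.0008, 0.0018, 0], "rot": [0, 0, 0], "grip": 0}, {"slide": [0.0008, 0.0018, 0], "rot": [0, 0, 0], "grip": 0}, {"slide": [0.0008, 0.0018, 0], "rot": [0, 0, 0], "grip": 0}])

```text
time: 8.85
ee_pos: [0.6256, 0.0648, 0.1044]
eef_rot: [0.837, 0.547, 0.0, -0.0]
ft_force: [-6.2, 0.7, 14.0]
width: 0.0003
grip_force: 7.2
```

Run:
```python
from h import *
st()
s=eyes.camera("scene")
a=s["pixels"][150:250,250:370,::-1]
cv2.imwrite("pics/c4.png",cv2.resize(a,None,fx=5,fy=5,interpolation=cv2.INTER_CUBIC))
```

```text
8.85 [0.6256 0.0648 0.1044] xang 66.39 z [ 5.e-04  9.e-04 -1.e+00] F [-6.2  0.7 14. ] 0.000258673179692745
```

View pics/c4.png

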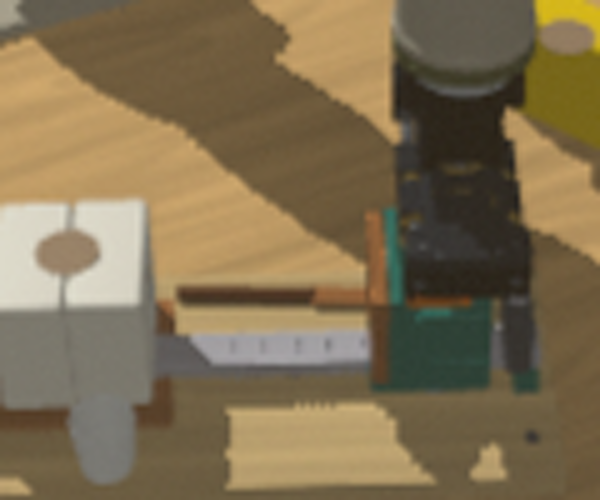

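The jaw's right edge is at crop (490,345) and the stop at (503,345), so about 7 mm remain. Creeping in.

Request:
arm_command(steps=[{"slide": [0.0004, 0.0009, 0], "rot": [0, 0, 0], "grip": 0}, {"slide": [0.0004, 0.0009, 0], "rot": [0, 0, 0], "grip": 0}, {"slide": [0.0004, 0.0009, 0], "rot": [0, 0, 0], "grip": 0}, {"slide": [0.0004, 0.0009, 0], "rot": [0, 0, 0], "grip": 0}, {"slide": [0.0004, 0.0009, 0], "rot": [0, 0, 0], "grip": 0}, {"slide": [0.0004, 0.0009, 0], "rot": [0, 0, 0], "grip": 0}, {"slide": [0.0004, 0.0009, 0], "rot": [0, 0, 0], "grip": 0}, {"slide": [0.0004, 0.0009, 0], "rot": [0, 0, 0], "grip": 0}])

```text
time: 9.9
ee_pos: [0.6288, 0.072, 0.1044]
eef_rot: [0.837, 0.548, 0.0, -0.0]
ft_force: [-6.0, 0.6, 14.4]
width: 0.0004
grip_force: 7.2
```

Request:
arm_command(steps=[{"slide": [0.0004, 0.0009, 0], "rot": [0, 0, 0], "grip": 0}, {"slide": [0.0004, 0.0009, 0], "rot": [0, 0, 0], "grip": 0}, {"slide": [0.0004, 0.0009, 0], "rot": [0, 0, 0], "grip": 0}, {"slide": [0.0004, 0.0009, 0], "rot": [0, 0, 0], "grip": 0}, {"slide": [0, 0, 0], "rot": [0, 0, 0], "grip": 0}, {"slide": [0, 0, 0], "rot": [0, 0, 0], "grip": 0}, {"slide": [0, 0, 0], "rot": [0, 0, 0], "grip": 0}, {"slide": [0, 0, 0], "rot": [0, 0, 0], "grip": 0}])

```text
time: 10.9
ee_pos: [0.6298, 0.0745, 0.1044]
eef_rot: [0.837, 0.547, -0.0, -0.0]
ft_force: [-8.4, -2.0, 17.4]
width: 0.0004
grip_force: 8.3
```

Request:
arm_command(steps=[{"slide": [0.0004, 0.0009, 0], "rot": [0, 0, 0], "grip": 0}, {"slide": [0.0004, 0.0009, 0], "rot": [0, 0, 0], "grip": 0}, {"slide": [0.0004, 0.0009, 0], "rot": [0, 0, 0], "grip": 0}, {"slide": [0, 0, 0], "rot": [0, 0, 0], "grip": 0}, {"slide": [0, 0, 0], "rot": [0, 0, 0], "grip": 0}, {"slide": [0, 0, 0], "rot": [0, 0, 0], "grip": 0}, {"slide": [0, 0, 0], "rot": [0, 0, 0], "grip": 0}, {"slide": [0, 0, 0], "rot": [0, 0, 0], "grip": 0}])

```text
time: 11.9
ee_pos: [0.6302, 0.0747, 0.1043]
eef_rot: [0.838, 0.546, -0.002, 0.0]
ft_force: [-14.7, -7.5, 20.5]
width: 0.0005
grip_force: 10.1
```

Run:
```python
from h import *
st()
s=eyes.camera("scene")
a=s["pixels"][180:240,310:370,::-1]
cv2.imwrite("pics/c5.png",cv2.resize(a,None,fx=9,fy=9,interpolation=cv2.INTER_CUBIC))
```

```text
11.9 [0.6302 0.0747 0.1043] xang 66.24 z [-0.0029 -0.0026 -1.    ] F [-14.7  -7.5  20.5] 0.0004815840740664295
```

View pics/c5.png

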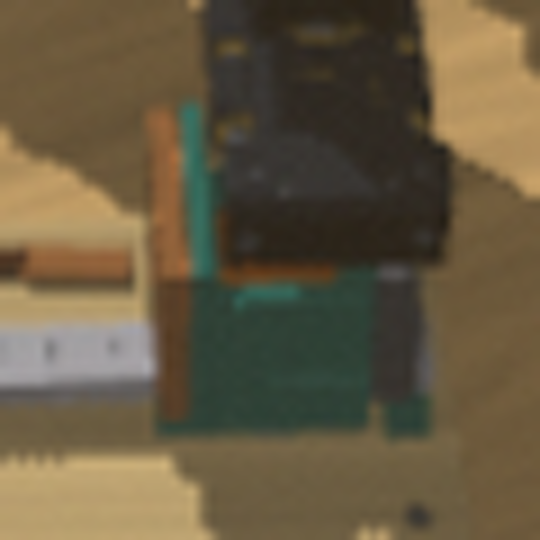

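The jaw is flush against the stop (crop (370,350)) and the hand no longer advances, with about 13 N along the bar. Easing off, then lifting straight up.

Request:
arm_command(steps=[{"slide": [-0.0008, -0.0018, 0], "rot": [0, 0, 0], "grip": 0}, {"slide": [0, 0, -0.0], "rot": [0, 0, 0], "grip": 0}, {"slide": [0, 0, 0.002], "rot": [0, 0, 0], "grip": 0}, {"slide": [0, 0, 0.002], "rot": [0, 0, 0], "grip": 0}, {"slide": [0, 0, 0.003], "rot": [0, 0, 0], "grip": 0}, {"slide": [0, 0, 0.004], "rot": [0, 0, 0], "grip": 0}, {"slide": [0, 0, 0.006], "rot": [0, 0, 0], "grip": 0}, {"slide": [0, 0, 0.01], "rot": [0, 0, 0], "grip": 0}])

```text
time: 12.95
ee_pos: [0.6304, 0.0764, 0.1303]
eef_rot: [0.837, 0.548, -0.0, -0.0]
ft_force: [0.1, -0.1, -0.0]
width: 0.0006
grip_force: 0.0
```

Request:
arm_command(steps=[{"slide": [0, 0, 0.02], "rot": [0, 0, 0], "grip": 0}, {"slide": [0, 0, 0.04], "rot": [0, 0, 0], "grip": 0}, {"slide": [0, 0, 0.05], "rot": [0, 0, 0], "grip": 0}, {"slide": [0, 0, 0.05], "rot": [0, 0, 0], "grip": 0}, {"slide": [-0.02, 0.04, 0], "rot": [0, 0, 0], "grip": 0}, {"slide": [-0.02, 0.05, 0], "rot": [0, 0, 0], "grip": 0}, {"slide": [-0.02, 0.05, 0], "rot": [0, 0, 0], "grip": 0}, {"slide": [-0.02, 0.04, 0], "rot": [0, 0, 0], "grip": 0}])

```text
time: 13.95
ee_pos: [0.5496, 0.2583, 0.2915]
eef_rot: [0.837, 0.548, 0.001, -0.0]
ft_force: [0.9, 0.1, 0.7]
width: 0.0001
grip_force: 0.0
```

Run:
```python
from h import *
st()
s=eyes.camera("scene");t=eyes.camera("top")
a=s["pixels"][150:250,230:370,::-1];b=t["pixels"][120:260,255:425,::-1]
cv2.imwrite("pics/c6.png",np.hstack([cv2.resize(a,(400,286),interpolation=cv2.INTER_CUBIC),cv2.resize(b,(347,286),interpolation=cv2.INTER_CUBIC)]))
try:
  c,q=orange(s,(320,190,362,225));print(c,q,ray(s,*c,.11))
except Exception as e:print(e)
```

```text
13.95 [0.5496 0.2583 0.2915] xang 66.45 z [ 0.0011  0.001  -1.    ] F [0.9 0.1 0.7] 0.00010916929110917523
[340.2962963  205.07407407] [15 12 12  7 81] [0.6289171  0.06109613 0.11      ]
```

View pics/c6.png

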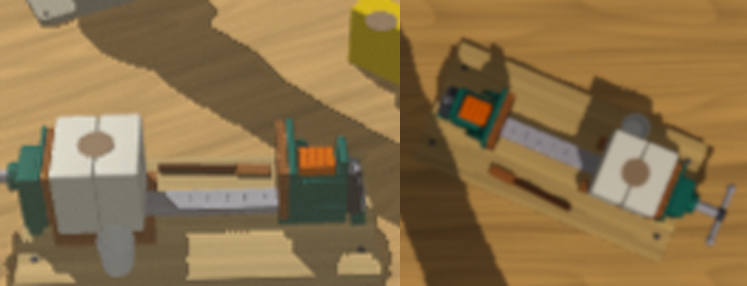

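The jaw is flush against the stop (left crop (350,185)) with the button up (317,158). The mould, tool and cup are unmoved and the arm is clear.

```bash
python3 -c "
from bench import order
print(order.close_job())"
```

```text
the job is handed in; nothing more can be done
None
```

The clamp is open and the job is handed in: the jaw slid about 100 mm to the end stop with the button held down, came in slowly, and the button is up again. In the last pictures the mould, modelling tool and cup were where they started.

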